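Tare the counting scale and set it to count

ROBOT

A 6-joint arm with a two-finger parallel gripper is mounted at the origin on the work surface. World frame = base frame: x ahead of the robot, y to its left, z up, the work surface at z = 0. Lengths are in m, angles in rad, forces in N, time in s.
With the tool pointing down it reaches from about 0.425 to 0.95 m from the base axis. Payload 3.5 kg.
Tool frame: the origin (TCP) lies between the finger pads, 19 mm behind the fingertips; this is the grasp point; z points along the fingers, y is the line along which they close (so a half turn about z gives the same grasp; the last joint's range is limited). The gripper opens to 85 mm and grips with 20 to 120 N. Pads are 22 mm wide; open, the fingers measure 114 mm over their backs; the gripper's body (76 mm by 85 mm) begins 54 mm behind the grasp point. The pads swing forward as they close: fully open they stand 13 mm farther back than shut.
Start: joints at [1.043, 0.286, 1.577, -0, 1.279, -0.15], TCP at [0.249, 0.627, 0.25] pointing down, gripper open.
Joint ranges: [-2.77, 2.77], [-0.9, 2.22], [0.21, 2.48], [-1.53, 4.67], [0.24, 2.81], [-2.84, 2.84]. Speed limits (rad/s): [2.79, 2.79, 3.14, 3.14, 3.14, 3.14].

INTERFACE

Orientations are given as a unit quaternion [x, y, z, w].
In Python, from plant import get_state, read_camera, ctrl gives the robot as it stands.
- The arm moves only by the shell command python3 -m crank 'ROWS' [FORCE]. ROWS is JSON, a list of rows, each a list of 3 entries, a list of its own where there are three numbers: the shift along the tool's x, y, z in mm, then the turn about the tool's z in degrees, then the closure in counts, from 0 (fully open) to 255 (shut). In form: [[[tx, ty, tz], yaw, claw], ...]. A call has 1 to 10 rows; each row is the pose to reach, as a shift and turn from the pose commanded when the call began, along the tool's axes at that moment; what a row does not reach only later rows make up. A row lasts 1/10 s, in which the tool goes at most 50 mm and 8.59 degrees, less where a joint would pass 70% of its speed; a pose out of reach is approached as far as the arm can. A call with a gripper value outside its range is refused whole. The fingers move at their own pace and stop on an object; FORCE is the grip in N (left out, the last holds). Time passes only in rows, so rows that repeat a pose let the fingers close. It gives the time, the measured TCP pose, the force, the opening and the grip force at its end, in the units of the state.
- get_state(): the state, without advancing time (a new reading comes with each control period).
- read_camera(name): name is "scene" or "top"; returns a dict with "frame" (480x640x3 uint8, blue, green, red), "range_z" (480x640 float32, m along the optical axis (not along the pixel's ray), 0 where there is no reading), "vfov" (degrees; the focal length in pixels is half the picture's height over the tangent of half this angle, whatever the lens; pixels are square), "cx", "cy" (the principal point, pixels), "origin" and "orientation" of the camera in the world. Camera axes: x right, y down, z forward; pixel columns grow to the right and rows downward; lengths in m; the calibration is good to about 2 mm. A picture is of the moment at which its call begins.
- ctrl.sign_off(): hands the job in; it is judged then, once.
The state is a dict: "time": time; "qpos": joint angles; "dq": joint speeds; "joint_efforts": joint torques, N m; "eef_pos": TCP position; "tcp_rot": TCP orientation; "contact_force": force on the tool from outside, world axes, zero at the start; "wrist_torque": the same for the moment, N m; "opening": opening from 0.0 (shut) to 1.0 (fully open); "finger_force": force on a finger pad.
Only numpy, scipy, OpenCV 4.12 (cv2) and the standard library are available. Lean on these libraries where they do the work, as an engineer would, in place of code of your own. Each camera call takes 0.05 s, during which the arm holds its last target. There are 200 camera calls.

TASK

The empty dish is already on the pan of the counting scale: get the scale ready for counting rivets into it. With the fingertips, press the tare key (the long one at the right-hand end of the row, seen from the key side) gently and let it come up again, then press the count key (the square one next to it) the same way, and draw the hand back at least 12 cm from the keys. Press no other key and never two at once, do not touch the pan or the dish, and leave everything else on the bench as it is.

Things in the scene. Friction and masses are not known exactly. Their poses are not given: they have to be found in the camera images.
- scale: Bench counting scale, light-grey housing 300 x 300 mm on rubber feet, fixed on the bench. Origin: centre of its underside, on the bench. Its -x side is the operator's (key) side and faces roughly towards the robot; +y is the operator's left. The front 110 mm is the key panel, sloping up away from the operator from 30 to 55 mm above the bench, with a display behind the keys
- key_row (a point): Middle of the row of four keys, on the panel surface between the two square keys, 38 mm above the bench, 115 mm in front of the scale's origin. Axes as the scale's. From the operator's right to left, the key centres lie at y = -95 (tare), -30 (count), +30 (units) and +95 mm (power). Each key stands 9 mm above the panel, so when fully pressed it is still 3 mm proud. Pressing with over 30 N harms it
- pan: Flat steel weighing pan, 180 (x) x 270 (y) x 12 mm, behind the key panel, carried by the scale. Origin: centre of its underside, 63 mm above the bench and 55 mm behind the scale's origin; its top is 75 mm above the bench. Its front edge is 80 mm behind the middle of the key row
- tare_key (a joint): Tare key: the long key at the operator's right-hand end of the row, 54 mm along the row x 26 mm. Plain pale-grey plastic, sprung: 0 = up, grows as it is pressed down square to the panel, to 0.006 m fully down, a hard stop. 1.2 N starts it, 5 N holds it fully down; pressed from 0.003 m (about 3 N); springs back when let go
- tare_key_top (a point): Centre of the top face of the tare key; 47 mm above the bench at rest. Its z axis stands square to the sloped panel (13 degrees off vertical, leaning towards the operator, the scale's -x), its y axis runs along the key row to the operator's left
- count_key (a joint): Count key: the square key next to the tare key, 30 mm along the row x 26 mm, with six small dark dots on its top. Plain pale-grey plastic, sprung: 0 = up, grows as it is pressed down square to the panel, to 0.006 m fully down, a hard stop. 1.2 N starts it, 5 N holds it fully down; pressed from 0.003 m (about 3 N); springs back when let go
- count_key_top (a point): Centre of the top face of the count key; 47 mm above the bench at rest. Its z axis stands square to the sloped panel (13 degrees off vertical, leaning towards the operator, the scale's -x), its y axis runs along the key row to the operator's left
- units_key (a joint): Units key: plain square key 30 x 26 mm, on the far side of the count key from the tare key; not to be pressed. Same spring and values as the others
- power_key (a joint): Power key: round key 28 mm across at the operator's left-hand end of the row; not to be pressed. Same spring and values as the others
- dish: Empty round metal dish standing loose on the pan, 100 mm across at the rim, 26 mm high, about 90 g. Origin: centre of its underside
- jar: Closed glass jar with a dark lid, 60 mm across, 76 mm high, on the bench at the operator's left of the scale. Origin: centre of its underside
- slicker: Turned wooden edge slicker standing on end in front of the scale on the operator's left, up to 38 mm across, 108 mm high. Origin: centre of its underside
- awl: Awl with a dark wooden haft, lying on the bench at the operator's right of the scale, 155 mm long, 22 mm high. Origin: under the haft near its front end; the point is towards its +x
- mallet: Wooden mallet standing on its head with the handle up, head 100 mm across, 254 mm high, on the white cutting board at the robot's right. Origin: centre of its underside
- punch: Steel hole punch standing on the white cutting board (300 x 240 x 25 mm) at the robot's right, 19 mm across, 106 mm high. Origin: its lower end
- anvil: Small steel bench anvil, about 200 mm long with its horn, 93 mm high, at the robot's left. Origin: centre of its underside
Not all that is in view belongs to the job. What is shaped like the awl but pink is not meant.

How it is judged:
By the outcome, as a careful person would: the job done as asked, in the order asked, and still so for the second after the job is handed in, with the robot touching nothing.
It also fails if it takes over 38 s, if anything falls off the work surface, if the arm or the gripper's body presses on something with over 40 N, if the wrist force passes 120 N, or if a joint passes its speed limit or range.

## Working session

There is one attempt and no reset: what is moved stays moved. The work goes in short steps, Python scripts to look and compute and a shell command to move; the robot and the scene stay as the last step left them, time stands still between calls to the robot, and variables do not carry over. Pictures are saved under pics/ and viewed, at most 10 in all, crops included, and the job is handed in when it is done.

```bash
mkdir -p pics; ls; cat > h.py <<'E'
import numpy as np, cv2
from scipy.spatial.transform import Rotation as R
from plant import get_state, read_camera, ctrl
def cam(n):
    c=read_camera(n); c['f']=240/np.tan(np.radians(c['vfov'])/2); return c
def pt(c,u,v,z=None):
    d=np.array([(u-c['cx'])/c['f'],(v-c['cy'])/c['f'],1.]); Rm=R.from_quat(c['orientation']).as_matrix()
    o=np.array(c['origin'])
    if z is None:
        r=c['range_z'][int(round(v)),int(round(u))]
    else: r=(z-o[2])/(Rm@d)[2]
    return o+Rm@d*r
E
python3 - <<'E'
from h import *
for n in('scene','top'):
    c=cam(n); cv2.imwrite(f'pics/{n}0.png',c['frame']); print(n,c['vfov'],c['cx'],c['cy'],c['origin'],c['orientation'])
s=get_state(); print({k:np.round(v,3) for k,v in s.items()})
E
```

```text
pics
scene 50.20467276245735 318.55869070803544 238.457040360056 [ 1.36678541 -0.26068975  0.89828152] [ 0.73302321  0.56059651 -0.22866479 -0.31003377]
top 57.34705256306326 316.68468451481084 244.83247752782037 [ 0.38422884 -0.02497512  1.24646113] [ 0.70671625 -0.70316904  0.05636457 -0.05411545]
{'time': np.float64(0.1), 'qpos': array([ 1.043,  0.287,  1.578, -0.   ,  1.279, -0.15 ]), 'dq': array([-0.001, -0.001, -0.004,  0.   ,  0.001,  0.   ]), 'joint_efforts': array([ 1.000e-03, -4.073e+01, -2.937e+01, -0.000e+00,  3.000e-03,
        0.000e+00]), 'eef_pos': array([0.249, 0.627, 0.249]), 'tcp_rot': array([ 0.188,  0.982, -0.001, -0.   ]), 'contact_force': array([ 0.624, -0.587,  0.34 ]), 'wrist_torque': array([ 0.098, -0.011,  0.025]), 'finger_force': np.float64(0.0), 'opening': np.float64(1.0)}
```

View pics/top0.png

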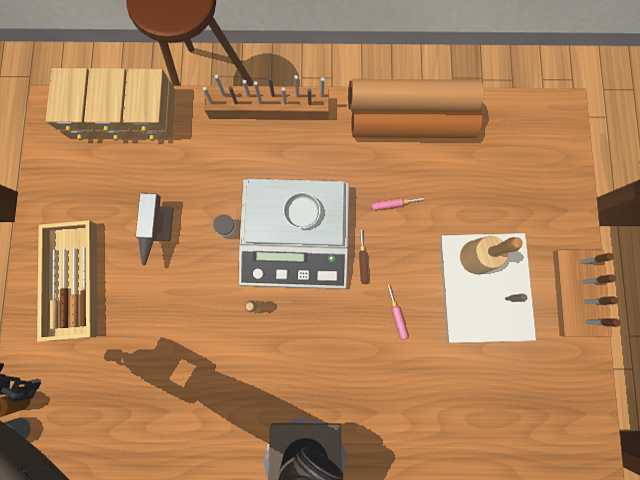

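View pics/scene0.png

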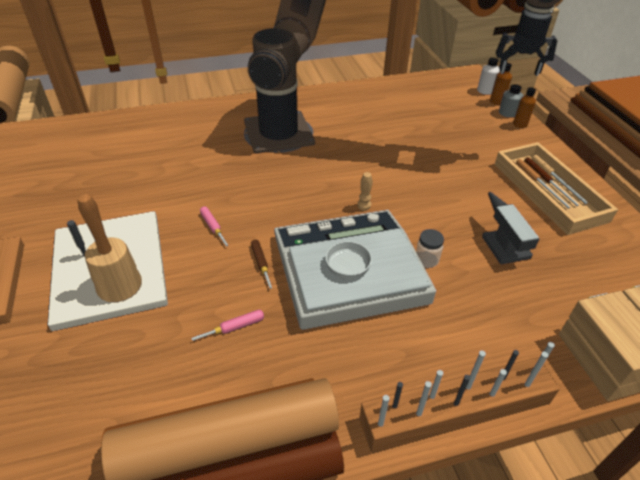

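The top picture shows the key row: power near (258,274), units (282,274), count (303,274), tare (327,275). The slicker is at (258,307) and the dish at (303,210). I'll enlarge the keys to read them closer.

```bash
python3 - <<'E'
from h import *
c=cam('top'); cv2.imwrite('pics/crop1.png',cv2.resize(c['frame'][240:300,230:360],None,fx=6,fy=6,interpolation=cv2.INTER_CUBIC))
for u,v in((327,275),(303,274),(282,274),(258,274)): print(pt(c,u,v).round(4),pt(c,u,v,.047).round(4))
E
```

```text
[ 0.4899 -0.057   0.0471] [ 0.4899 -0.057   0.047 ]
[0.4921 0.0087 0.0495] [0.4923 0.0087 0.047 ]
[0.4923 0.0664 0.0446] [0.492  0.0662 0.047 ]
[0.4919 0.1321 0.0452] [0.4917 0.1319 0.047 ]
```

View pics/crop1.png

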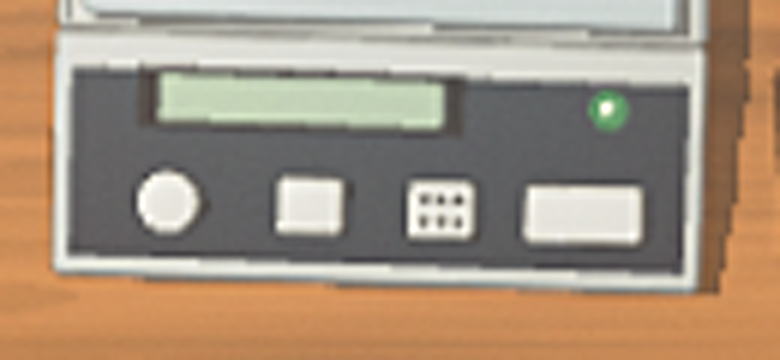

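Key centres in the crop are power (168,202), units (311,205), count (441,210) with its six dots, and tare (583,214). Next I'll convert these to world positions and tool-axis shifts.

```bash
cat >> h.py <<'E'
def go(target,row):   # shift in tool axes (mm), yaw (deg) bringing tool y along the row
    s=get_state(); T=R.from_quat(s['tcp_rot']); sh=T.inv().apply(np.array(target)-s['eef_pos'])*1000
    r=T.inv().apply(np.r_[row,0]); a=np.degrees(np.arctan2(-r[0],r[1])); return sh.round(1), round((a+90)%180-90,1)
E
python3 - <<'E'
from h import *
c=cam('top'); q=[(583,214),(441,210),(311,205),(168,202)]
P=np.array([pt(c,230+(u+.5)/6-.5,240+(v+.5)/6-.5,.047) for u,v in q])
print(P.round(4),np.linalg.norm(np.diff(P,axis=0),axis=1).round(4))
k=np.polyfit([-95,-30,30,95],P[:,:2],1); d=k[0]/np.linalg.norm(k[0]); m=k[1]; print(d,m,np.degrees(np.arctan2(-d[0],d[1])))
f=np.array([-d[1],d[0]])  # scale -x
np.savez('k.npz',d=d,m=m,f=f)
for y in(-.095,-.03):
    t=m+d*y+f*.005; print(t, go([*t,.1],d))
E
```

```text
[[ 0.4892 -0.0563  0.047 ]
 [ 0.4907  0.0085  0.047 ]
 [ 0.4927  0.0678  0.047 ]
 [ 0.4938  0.1331  0.047 ]] [0.0648 0.0594 0.0653]
[0.02474224 0.99969386] [0.49161516 0.03827201] -1.4177707006140248
[ 0.48426618 -0.0565752 ] (array([-471.1, -548.4,  149.9]), np.float64(-20.2))
[0.48587442 0.0084049 ] (array([-448.6, -487.4,  149.8]), np.float64(-20.2))
```

```bash
python3 -m crank '[[[-471,-548,0],-20,255],[[-471,-548,0],-20,255],[[-471,-548,0],-20,255],[[-471,-548,0],-20,255],[[-471,-548,0],-20,255],[[-471,-548,0],-20,255],[[-471,-548,0],-20,255],[[-471,-548,0],-20,255],[[-471,-548,0],-20,255],[[-471,-548,0],-20,255]]' 20
python3 - <<'E'
from h import *
k=np.load('k.npz'); print(go([*(k['m']-.095*k['d']+.005*k['f']),.1],k['d']))
E
```

```text
time: 1.2
eef_pos: [0.4121, 0.1529, 0.2502]
tcp_rot: [0.014, 1.0, 0.0, 0.0]
contact_force: [0.2, 0.1, 0.6]
opening: -0.002
finger_force: 0.0
(array([ -78. , -207.3,  150.2]), np.float64(-0.2))
```

```bash
python3 -m crank '[[[-78,-207,0],0,255],[[-78,-207,0],0,255],[[-78,-207,0],0,255],[[-78,-207,0],0,255],[[-78,-207,0],0,255],[[-78,-207,50],0,255],[[-78,-207,100],0,255],[[-78,-207,140],0,255],[[-78,-207,140],0,255],[[-78,-207,140],0,255]]'
python3 - <<'E'
from h import *
k=np.load('k.npz'); print(go([*(k['m']-.095*k['d']+.005*k['f']),.066],k['d']))
for n,b in(('scene',(200,250,270,370)),('top',(200,320,230,390))):
    c=cam(n); cv2.imwrite(f'pics/{n}2.png',cv2.resize(c['frame'][b[0]:b[1],b[2]:b[3]],None,fx=4,fy=4,interpolation=cv2.INTER_CUBIC))
E
```

```text
time: 2.2
eef_pos: [0.484, -0.0544, 0.1103]
tcp_rot: [0.014, 1.0, 0.0, -0.0]
contact_force: [0.5, 0.4, 1.1]
opening: 0.002
finger_force: 0.0
(array([-0.3, -2.2, 44.3]), np.float64(-0.2))
```

View pics/scene2.png

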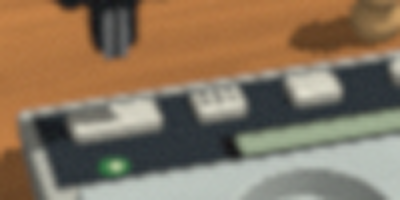

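View pics/top2.png

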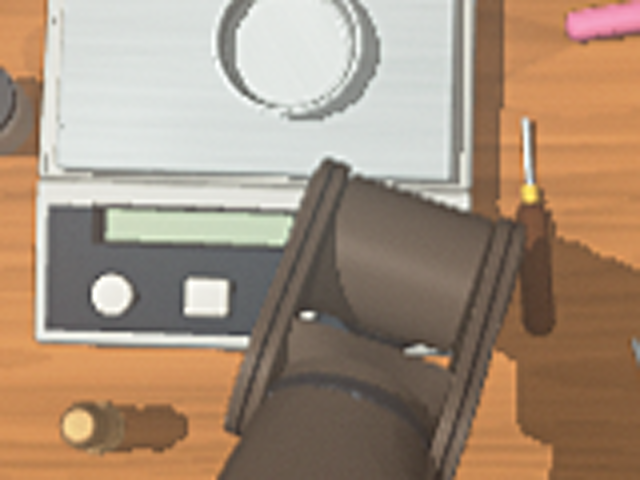

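The scene crop shows the shut fingertips at (117,55), above the tare key at (115,115). In the top crop the arm hides the key, and the dish and pan are clear. I'll go down slowly, watching the force.

```bash
python3 -m crank '[[[0,-2,20],0,255],[[0,-2,35],0,255],[[0,-2,38],0,255],[[0,-2,40],0,255],[[0,-2,41],0,255],[[0,-2,42],0,255],[[0,-2,42],0,255]]'
python3 -m crank '[[[0,0,1],0,255],[[0,0,1],0,255]]'; python3 -m crank '[[[0,0,1],0,255],[[0,0,1],0,255]]'
```

```text
time: 3.0
eef_pos: [0.4844, -0.0566, 0.0687]
tcp_rot: [0.014, 1.0, -0.0, 0.001]
contact_force: [-0.3, 0.7, 0.2]
opening: 0.002
finger_force: 0.0
time: 3.2
eef_pos: [0.484, -0.0564, 0.0671]
tcp_rot: [0.014, 1.0, -0.0, 0.0]
contact_force: [-0.3, -0.3, -1.1]
opening: 0.001
finger_force: 0.0
time: 3.4
eef_pos: [0.4839, -0.0564, 0.0659]
tcp_rot: [0.014, 1.0, 0.0, -0.0]
contact_force: [-0.7, 0.1, 0.5]
opening: 0.002
finger_force: 0.0
```

```bash
for i in 1; do python3 -m crank '[[[0,0,1],0,255],[[0,0,1],0,255]]' | grep -E 'eef|contact'; python3 -m crank '[[[0,0,1],0,255],[[0,0,1],0,255]]'| grep -E 'eef|contact'; python3 -m crank '[[[0,0,1],0,255],[[0,0,1],0,255]]'| grep -E 'eef|contact'; done
```

```text
eef_pos: [0.4841, -0.0564, 0.0651]
contact_force: [-0.3, -0.1, 1.5]
eef_pos: [0.4842, -0.0564, 0.0642]
contact_force: [-0.4, 1.1, 1.8]
eef_pos: [0.4844, -0.0565, 0.0633]
contact_force: [0.6, 0.8, 2.5]
```

```bash
python3 -m crank '[[[0,0,1],0,255],[[0,0,1],0,255]]' | grep -E 'eef|contact'; python3 -m crank '[[[0,0,1],0,255],[[0,0,1],0,255]]'| grep -E 'eef|contact'; python3 -m crank '[[[0,0,0.5],0,255],[[0,0,0.5],0,255]]'| grep -E 'eef|contact'; python3 -m crank '[[[0,0,0.5],0,255],[[0,0,0.5],0,255]]'| grep -E 'eef|contact'
```

```text
eef_pos: [0.4846, -0.0565, 0.0624]
contact_force: [2.0, 2.3, 3.4]
eef_pos: [0.4847, -0.0565, 0.0614]
contact_force: [1.9, 1.6, 3.8]
eef_pos: [0.4845, -0.0566, 0.0609]
contact_force: [1.8, 1.6, 4.3]
eef_pos: [0.4844, -0.0566, 0.0603]
contact_force: [2.6, 0.6, 5.6]
```

Force rose to about 5 N over about 5 mm of travel, so the tare key is pressed. Now I'll lift and move across 65 mm to the count key.

```bash
python3 -m crank '[[[0,0,-4],0,255],[[0,0,-12],0,255],[[0,0,-35],0,255],[[0,0,-35],0,255],[[0,35,-35],0,255],[[0,65,-35],0,255],[[0,65,-35],0,255],[[0,65,-35],0,255]]'
python3 - <<'E'
from h import *
k=np.load('k.npz'); print(go([*(k['m']-.03*k['d']+.005*k['f']),.067],k['d']))
c=cam('scene'); cv2.imwrite(f'pics/scene3.png',cv2.resize(c['frame'][200:260,270:390],None,fx=6,fy=6,interpolation=cv2.INTER_CUBIC))
E
```

```text
time: 5.6
eef_pos: [0.4848, 0.0089, 0.0939]
tcp_rot: [0.013, 1.0, -0.0, -0.001]
contact_force: [-0.1, -0.1, -0.3]
opening: -0.001
finger_force: 0.0
(array([-1.2, -0.5, 26.9]), np.float64(-0.1))
```

View pics/scene3.png

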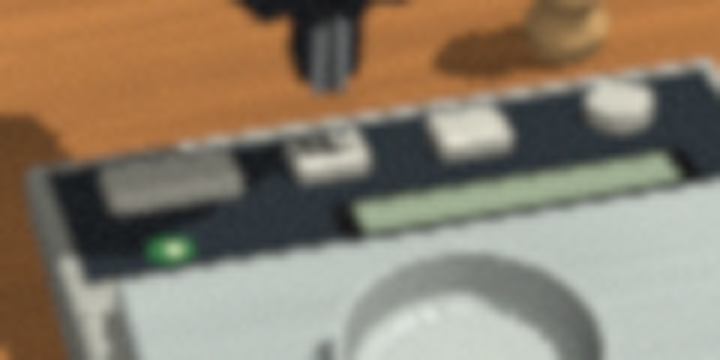

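The tips at (327,85) are above the count key at (325,155). The tare key at (170,182) has come back up and lies in shadow.

```bash
python3 -m crank '[[[-1,0,12],0,255],[[-1,0,22],0,255],[[-1,0,25],0,255],[[-1,0,26],0,255],[[-1,0,27],0,255],[[-1,0,28],0,255],[[-1,0,29],0,255],[[-1,0,29],0,255]]' | grep -E 'eef|contact'; for i in 1; do python3 -m crank '[[[0,0,1],0,255],[[0,0,1],0,255]]' | grep -E 'eef|contact'; python3 -m crank '[[[0,0,1],0,255],[[0,0,1],0,255]]'| grep -E 'eef|contact'; python3 -m crank '[[[0,0,1],0,255],[[0,0,1],0,255]]'| grep -E 'eef|contact'; done
```

```text
eef_pos: [0.4869, 0.0085, 0.0661]
contact_force: [0.4, -0.7, -0.4]
eef_pos: [0.4871, 0.0085, 0.0653]
contact_force: [-0.8, 0.6, 1.3]
eef_pos: [0.4873, 0.0085, 0.0644]
contact_force: [1.1, -0.3, 3.0]
eef_pos: [0.4875, 0.0085, 0.0634]
contact_force: [1.1, 0.5, 2.8]
```

```bash
python3 -m crank '[[[0,0,1],0,255],[[0,0,1],0,255]]' | grep -E 'eef|contact'; python3 -m crank '[[[0,0,1],0,255],[[0,0,1],0,255]]'| grep -E 'eef|contact'; python3 -m crank '[[[0,0,0.5],0,255],[[0,0,0.5],0,255]]'| grep -E 'eef|contact'; python3 -m crank '[[[0,0,0.5],0,255],[[0,0,0.5],0,255]]'| grep -E 'eef|contact'
```

```text
eef_pos: [0.4876, 0.0085, 0.0624]
contact_force: [2.5, 1.2, 4.2]
eef_pos: [0.4875, 0.0084, 0.0614]
contact_force: [0.8, 0.4, 3.6]
eef_pos: [0.4873, 0.0084, 0.0608]
contact_force: [2.5, 0.8, 4.4]
eef_pos: [0.4872, 0.0084, 0.0602]
contact_force: [3.2, -0.7, 5.1]
```

```bash
python3 -m crank '[[[0,0,-4],0,255],[[0,0,-12],0,255],[[0,0,-50],0,255],[[0,0,-100],0,255],[[0,0,-150],0,255],[[0,0,-200],0,255],[[0,0,-220],0,255],[[0,0,-220],0,255],[[0,0,-220],0,255],[[0,0,-220],0,255]]'
python3 - <<'E'
from h import *
c=cam('scene'); cv2.imwrite(f'pics/scene4.png',cv2.resize(c['frame'][200:300,260:440],None,fx=4,fy=4,interpolation=cv2.INTER_CUBIC))
E
```

```text
time: 8.85
eef_pos: [0.4852, 0.0088, 0.277]
tcp_rot: [0.014, 1.0, 0.0, -0.003]
contact_force: [0.1, 0.6, -0.6]
opening: 0.001
finger_force: 0.0
```

View pics/scene4.png

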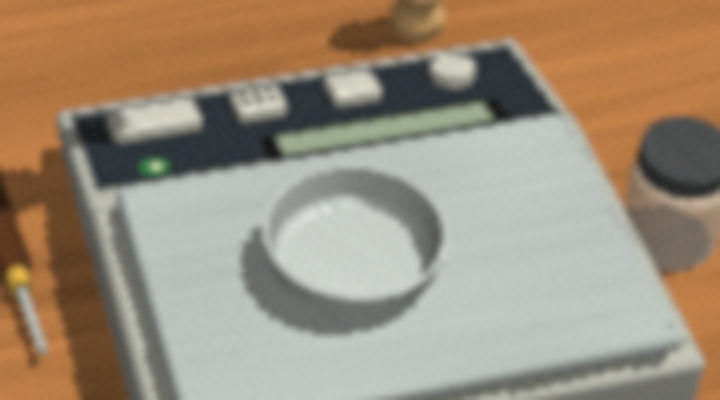

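All four keys are up (tare at (155,120), count at (258,102)), the dish is undisturbed at (352,235), and the hand is about 20 cm above the keys.

```bash
python3 -c "
from plant import ctrl
print(ctrl.sign_off())"
```

```text
the job is handed in; nothing more can be done
None
```

I pressed the tare key and then the count key, each to about 5 N; both came back up, the hand is about 20 cm above the keys, and I handed the job in at about 9 s of robot time.

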